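# Pack the shoe-polish caddy and clip the suede brush in

## Robot

A 6-joint arm with a two-finger parallel gripper is mounted at the origin on the work surface. World frame = base frame: x ahead of the robot, y to its left, z up, the work surface at z = 0. Lengths are in mm, angles in rad, forces in N, time in s.
With the tool pointing down it reaches from about 375 to 900 mm from the base axis. Payload 3.1 kg.
Tool frame: the origin (TCP) lies midway between the tips of the shut fingers; the grasp point (between the pads) lies robot.grasp_offset behind it (robot.grasp_offset is the distance from the TCP to the grasp point, in mm); y points along the fingers, z is the direction in which the jaws open and shut, and the axes are right-handed (so a half turn about y gives the same grasp; the last joint's range is limited). The gripper opens to 85 mm and grips with 20 to 120 N. Pads are 22 mm wide; open, the fingers measure 114 mm over their backs; the gripper's body (76 mm by 85 mm) begins 54 mm behind the grasp point. The pads swing forward as they close: fully open they stand 13 mm farther back than shut.
Start: joints at [-1.526, 0.527, 1.433, -0, 1.181, -0.178], TCP at [138.736, -609.384, 193.41] pointing down, gripper open.
Joint ranges: [-3.08, 3.08], [-0.75, 2.2], [0.22, 2.44], [-1.43, 4.57], [0, 2.65], [-2.85, 2.85]. Speed limits (rad/s): [2.79, 2.79, 3.14, 3.14, 3.14, 3.14].

## Interface

Orientations are given as a unit quaternion [x, y, z, w].
In Python, from bench import robot gives the robot as it stands.
- The arm moves only by the shell command python3 -m pendant 'ROWS' [OPENING] [FORCE]. ROWS is JSON, a list of rows, each a list of 6 numbers: the shift along the tool's x, y, z in m, then the turn, a rotation vector about the tool's x, y, z in degrees. A call has 1 to 12 rows; each row is the pose to reach, as a shift and turn from the pose commanded when the call began, along the tool's axes at that moment; what a row does not reach only later rows make up. A row lasts 1/12 s, in which the tool goes at most 41.7 mm and 7.16 degrees, less where a joint would pass 70% of its speed; a pose out of reach is approached as far as the arm can. A call with a gripper value outside its range is refused whole. OPENING is the closure in counts, from 0 (fully open) to 255 (shut), set as the call begins (- or left out, the last holds). The fingers move at their own pace and stop on an object; FORCE is the grip in N (left out, the last holds). Time passes only in rows, so rows that repeat a pose let the fingers close. It gives the time, the measured TCP pose, the force and the opening at its end, in the units of the state.
- robot.sense(): the state, without advancing time (a new reading comes with each control period).
- robot.snapshot(name): name is "scene" or "top" or "wrist"; returns the picture (420x560x3 uint8, blue, green, red); there is no depth.
- robot.camera_model(name): a dict with "fx", "fy", "cx", "cy" (pixels), "rvec" (rotation vector, rad) and "tvec" (3), from world to camera coordinates, as OpenCV has them; the wrist camera has in their place "hand_eye" (4x4, takes a point from camera to tool coordinates, whose origin is the TCP and whose axes are the tool frame's). Camera axes: x right, y down, z forward; pixel columns grow to the right and rows downward; lengths in mm; the calibration is good to about 2 mm. A picture is of the moment at which its call begins: read the wrist's pose just before it. camera_model takes no time and is no camera call.
- robot.sign_off(): hands the job in, once; it reports no verdict.
The state is a dict: "time_s": time; "joint_pos": joint angles; "qvel": joint speeds; "effort": joint torques, N m; "tcp_pos": TCP position; "tcp_rot": TCP orientation; "ft_force": force on the tool from outside, world axes, zero at the start; "wrist_torque": the same for the moment, N m; "grip_width": finger opening in mm.
Only numpy, scipy, OpenCV 4.12 (cv2) and the standard library are available. Lean on these libraries where they do the work, as an engineer would, in place of code of your own. Each camera call takes 0.05 s, during which the arm holds its last target. There are 200 camera calls.

## Task

Get the shoe-polish caddy ready to be carried: first move the polish tin that was left in the brush bay to the empty pad, so that the three tins lie flat in a neat row, each centred on its pad. Then lay the suede brush on its bristles in the bay and clip its snap hook onto the steel eye there: press the gate in against the bar until the bar is inside the hook and the gate has sprung fully shut. Let go of everything and leave the other things on the bench as they are.

Things in the scene. Friction and masses are not known exactly. Their poses are not given: they have to be found in the camera images.
- caddy: Green plastic caddy of two stacked tiers, fixed, 244 mm (x) by 302 mm (y), 128 mm high. Origin under its centre on the bench, z up. Only the open top tier is used: floor 100 mm up, 4 mm walls 28 mm above it; inside x -118 to 118, y -147 to 147 mm. A 4 mm thick, 10 mm high divider at x = 4 mm parts the row of tins (-x side, pads on the line x = -58 mm) from the brush bay (+x side).
- bay (a point): Point on the floor of the brush bay, 62, 20, 100 mm in the caddy's frame; axes as the caddy's. The bay is the long trough x -56 to +56 mm, y -167 to +127 mm from this point. The brush belongs here, along y, hook end towards -y where the eye is.
- pad1: One of three black rubber rounds, 68 mm across and flat, on the top tier's floor that mark the places of the row of tins, 72 mm apart along the caddy's y. Origin at its centre, at the height of the tier's floor. Which of pad1, pad2, pad3 is left, middle or right varies; at the start two of the three carry a tin and one is empty.
- pad2: Another of the three pads, as pad1.
- pad3: The third of the three pads, as pad1.
- tin_black_mid (a point): Centre (half-way up, 11 mm above its underside) of the black-lidded round aluminium polish tin, lying flat: 62 mm diameter, 22 mm high, 70 g. z axis up out of the lid. Of the three tins, two stand on pads at the start and one (which one varies) lies in the brush bay.
- tin_brown_mid (a point): Centre (half-way up, 11 mm above its underside) of the brown-lidded round aluminium polish tin, lying flat: 62 mm diameter, 22 mm high, 70 g. z axis up out of the lid. See tin_black_mid.
- tin_red_mid (a point): Centre (half-way up, 11 mm above its underside) of the dark red-lidded round aluminium polish tin, lying flat: 62 mm diameter, 22 mm high, 70 g. z axis up out of the lid. See tin_black_mid.
- brush_mid (a point): Centre of the suede brush's wooden block, 120 mm (x) by 36 mm (y) by 26 mm (z), 29 mm above the tips of the nylon bristles (110 x 32 mm) that it stands on. x axis along the brush towards its snap hook, z up. 120 g in all, +-25 %; balances about 30 mm from here towards the hook. The rigid aluminium hook is fixed to the +x end in the upright x-z plane, 79 to 152 mm along x.
- hook_mid (a point): Middle of the snap hook's opening, 113.5 mm along brush x from brush_mid and 28.5 mm above the bristle tips; axes as brush_mid. Hook of 7 mm rod, 73 mm long, 41 mm high, spine on top, gate underneath (underside 9 mm above the bristle tips). Clear opening 26 mm high, x -28 to +32 mm. Beyond the gate's tip a 2 mm gap, then the nose (x 20 to 30 mm), which turns up into the bowl at the hook's end.
- gate_tip (a point): Tip of the brass gate, a 5.5 mm rod hinged 37 mm nearer the brush (pin 21.5 mm towards the brush from hook_mid and 16.5 mm below it). A bar pressed against its underside 20 to 37 mm from the pin swings it up and inward; drawing the brush back (hook end last) by 15 to 20 mm then brings the bar past this tip into the bowl above the nose, and the gate springs shut under the bar, squeezing it along with up to 12 N.
- gate (a joint): Angle of the brass snap-hook gate about its pin: 0 shut, up to 0.75 rad when swung inward (upward). A spring shuts it: 0.03 N m shut, 0.08 N m fully open, that is about 1 to 3 N where the bar presses; the brush's own weight does not open it.
- eye_bar (a point): Middle of the crossbar of the steel pad eye screwed to the brush bay's floor, 62, -100 mm in the caddy's frame. The eye is an upright staple of 6 mm rod; the bar runs level along the caddy's x (this x axis), its centre line 22.5 mm above the bay's floor, with 38 mm clear between the legs and 17 mm clear between bar and 2 mm base plate.
- jar_mid (a point): Centre (30 mm up) of a glass jar with black screw lid, 50 mm diameter, 60 mm high, near the brush. Not to be disturbed.
- horn: Wooden shoe horn lying flat, 175 mm long (its x, -83 to 92 mm), 42 mm wide, 11 mm high; origin under its middle. Lies beside the brush. Not to be disturbed.
- dauber: Small polish dauber lying bristles up, 110 mm long (its x, -73 to 37 mm), 30 mm wide, 28 mm high; origin on the bench. Not to be disturbed.
- bottle: Black bottle with red cap, 52 mm diameter, 125 mm high; origin under its centre. Not to be disturbed.
- spray: Blue can, 48 mm diameter, 160 mm high; origin under its centre. Not to be disturbed.
- shoebrush: Big dark shoe brush standing on its bristles, 150 x 50 mm, 46 mm high; origin under its centre. Not to be disturbed.
Mind the look-alikes: they are no part of the job. Leave any blue, orange or pink look-alike of the part that bears jar_mid alone.

How it is judged (in metres and radians):
On the way, in this order (a step that is already met when the one before it is completed fails the run):
1. each of the three pads carries a tin, lying flat (((horizontal distance between tin_black_mid and pad1 below 0.01 m and z of tin_black_mid in the frame of caddy below 0.114 m and angle between tin_black_mid's own z axis and vertical below 0.08 rad) or (horizontal distance between tin_brown_mid and pad1 below 0.01 m and z of tin_brown_mid in the frame of caddy below 0.114 m and angle between tin_brown_mid's own z axis and vertical below 0.08 rad) or (horizontal distance between tin_red_mid and pad1 below 0.01 m and z of tin_red_mid in the frame of caddy below 0.114 m and angle between tin_red_mid's own z axis and vertical below 0.08 rad)) and ((horizontal distance between tin_black_mid and pad2 below 0.01 m and z of tin_black_mid in the frame of caddy below 0.114 m and angle between tin_black_mid's own z axis and vertical below 0.08 rad) or (horizontal distance between tin_brown_mid and pad2 below 0.01 m and z of tin_brown_mid in the frame of caddy below 0.114 m and angle between tin_brown_mid's own z axis and vertical below 0.08 rad) or (horizontal distance between tin_red_mid and pad2 below 0.01 m and z of tin_red_mid in the frame of caddy below 0.114 m and angle between tin_red_mid's own z axis and vertical below 0.08 rad)) and ((horizontal distance between tin_black_mid and pad3 below 0.01 m and z of tin_black_mid in the frame of caddy below 0.114 m and angle between tin_black_mid's own z axis and vertical below 0.08 rad) or (horizontal distance between tin_brown_mid and pad3 below 0.01 m and z of tin_brown_mid in the frame of caddy below 0.114 m and angle between tin_brown_mid's own z axis and vertical below 0.08 rad) or (horizontal distance between tin_red_mid and pad3 below 0.01 m and z of tin_red_mid in the frame of caddy below 0.114 m and angle between tin_red_mid's own z axis and vertical below 0.08 rad))), for 0.2 s.
2. the eye's bar has pushed the gate inward and is passing into the hook (value of joint gate above 0.2 rad and x of eye_bar in the frame of hook_mid between -0.026 and 0.032 m and y of eye_bar in the frame of hook_mid between -0.024 and 0.024 m and z of eye_bar in the frame of hook_mid between -0.0135 and 0.0135 m).
At the end, for the whole second after the job is handed in: Each of the three pads carries one tin, lying flat and within 10 mm of the pad's centre; the suede brush stands level on its bristles on the floor of the brush bay (within 5 mm of that height and 0.08 rad); the eye's crossbar is inside the snap hook's opening and the gate is shut (under 0.06 rad) (all of step 1 and x of eye_bar in the frame of hook_mid between -0.026 and 0.032 m and y of eye_bar in the frame of hook_mid between -0.024 and 0.024 m and z of eye_bar in the frame of hook_mid between -0.0135 and 0.0135 m and value of joint gate below 0.06 rad and angle between brush_mid's own z axis and vertical below 0.08 rad and z of brush_mid in the frame of caddy between 0.124 and 0.134 m and x of brush_mid in the frame of caddy above 0.015 m); the robot touches nothing.
It fails at once if the glass jar is shifted by more than 30 mm or knocked over (distance of jar_mid from where it was at the start of the episode above 0.03 m or angle between jar_mid's own z axis and vertical above 0.4 rad).
It fails at once if the shoe horn or the dauber is shifted by more than 30 mm ((distance of horn from where it was at the start of the episode above 0.03 m or angle between horn's own z axis and vertical above 0.4 rad) or (distance of dauber from where it was at the start of the episode above 0.03 m or angle between dauber's own z axis and vertical above 0.4 rad)).
It fails at once if the bottle, the can or the shoe brush is shifted by more than 30 mm or knocked over ((distance of bottle from where it was at the start of the episode above 0.03 m or angle between bottle's own z axis and vertical above 0.4 rad) or (distance of spray from where it was at the start of the episode above 0.03 m or angle between spray's own z axis and vertical above 0.4 rad) or (distance of shoebrush from where it was at the start of the episode above 0.03 m or angle between shoebrush's own z axis and vertical above 0.4 rad)).
It also fails if it takes over 54 s, if anything falls off the work surface, if the arm or the gripper's body presses on something with over 40 N, if the wrist force passes 120 N, or if a joint passes its speed limit or range.

## Working session

There is one attempt and no reset: what is moved stays moved. The work goes in short steps, Python scripts to look and compute and a shell command to move; the robot and the scene stay as the last step left them, time stands still between calls to the robot, and variables do not carry over. Pictures are saved under pics/ and viewed, about 8 in all and at most 12, crops included, and the job is handed in when it is done.

```bash
ls; mkdir -p pics; python3 - <<'E'
from bench import robot
import cv2,numpy as np
s=robot.sense()
for k,v in s.items(): print(k,np.round(v,3))
print(robot.grasp_offset)
for n in("scene","top","wrist"):
    i=robot.snapshot(n); cv2.imwrite(f"pics/{n}0.png",i); print(n,robot.camera_model(n))
E
```

```text
pics
time_s 0.0
joint_pos [-1.525  0.528  1.434  0.     1.181 -0.178]
qvel [-0.001 -0.    -0.001 -0.001  0.001 -0.001]
effort [-3.0000e-03 -4.4236e+01 -1.7802e+01 -1.0000e-03  8.0000e-03 -0.0000e+00]
tcp_pos [ 138.72  -608.605  192.43 ]
tcp_rot [-0.079  0.703 -0.702  0.079]
ft_force [-0.299 -0.555 -0.399]
wrist_torque [-0.04  -0.021 -0.02 ]
grip_width 85.264
18.700000000000003
scene {'fx': 476.0712270134275, 'fy': 476.0712270134275, 'cx': 282.76231098488864, 'cy': 211.51631615938615, 'rvec': array([ 1.61624106,  1.93710581, -0.78024548]), 'tvec': array([  99.81612872, -316.25369194, 2028.55276297])}
top {'fx': 488.24122927941175, 'fy': 488.24122927941175, 'cx': 277.813443752316, 'cy': 208.91992485010468, 'rvec': array([ 2.1846009 , -2.13842602,  0.14243842]), 'tvec': array([ -46.5801567 ,  578.94431061, 1306.18100281])}
wrist {'fx': 299.39123548287034, 'fy': 299.39123548287034, 'cx': 286.0470066521279, 'cy': 210.79452682451046, 'hand_eye': array([[-1.54383237e-04,  9.64806107e-01,  2.62962263e-01,
        -6.73587883e+01],
       [ 2.28668304e-04, -2.62962226e-01,  9.64806103e-01,
        -1.80011768e+02],
       [ 9.99999962e-01,  2.09081024e-04, -1.80023617e-04,
        -3.19103216e-01],
       [ 0.00000000e+00,  0.00000000e+00,  0.00000000e+00,
         1.00000000e+00]])}
```

View pics/top0.png

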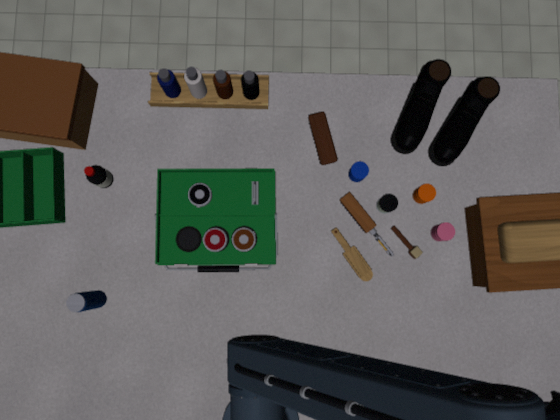

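View pics/scene0.png

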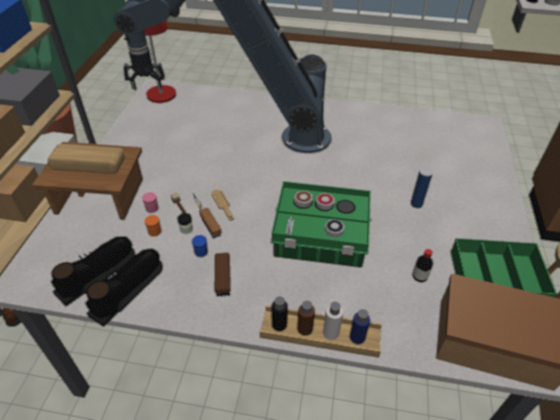

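Top picture: caddy at about (217,217). The tin in the bay is black at (199,195), and the pads hold red (215,239) and brown (243,239), leaving the empty pad at (189,239). The eye is at (255,193). The suede brush is at (358,211) with its hook towards (388,250). Possible mix-ups are the shoe brush (322,137), horn (352,254), dauber (405,242), jar (388,203), and blue, orange and pink jars at (359,171), (425,193) and (443,232). For the empty pad, the look-alike is the black tin itself. I'll check in a close crop.

```bash
cat > h.py <<'E'
from bench import robot
import cv2,numpy as np
from scipy.spatial.transform import Rotation as R
def cam(n,s=None):
    c=robot.camera_model(n); K=np.array([[c['fx'],0,c['cx']],[0,c['fy'],c['cy']],[0,0,1]])
    if n=='wrist':
        s=s or robot.sense(); T=np.eye(4); T[:3,:3]=R.from_quat(s['tcp_rot']).as_matrix(); T[:3,3]=s['tcp_pos']
        W=T@c['hand_eye']
        return K,W[:3,:3],W[:3,3]
    r=R.from_rotvec(np.ravel(c['rvec'])).as_matrix(); return K,r.T,-r.T@np.ravel(c['tvec'])
def px2w(C,uv,z):
    K,r,o=C; uv=np.atleast_2d(uv).astype(float)
    d=(r@np.linalg.inv(K)@np.c_[uv,np.ones(len(uv))].T).T
    return o+d*((z-o[2])/d[:,2])[:,None]
def w2px(C,P):
    K,r,o=C; q=(K@r.T@(np.atleast_2d(P)-o).T).T; return q[:,:2]/q[:,2:]
def tool(dw,s=None):  # world vec -> tool axes
    s=s or robot.sense(); return R.from_quat(s['tcp_rot']).inv().apply(dw)
E
python3 - <<'E'
from h import *
i=cv2.imread('pics/top0.png')[150:285,150:430]
cv2.imwrite('pics/crop1.png',cv2.resize(i,None,fx=2.8,fy=2.8,interpolation=cv2.INTER_CUBIC))
C=cam('top')
for n,p,z in[('pad',(189,239),100),('red',(215,239),122),('brown',(243,239),122),('tin',(199,195),122),('eye',(255,193),122),('brush',(358,211),42)]: print(n,px2w(C,p,z).round(0))
print(R.from_quat(robot.sense()['tcp_rot']).as_matrix().round(3))
E
```

```text
pad [[488. 195. 100.]]
red [[488. 125. 122.]]
brown [[490.  54. 122.]]
tin [[601. 170. 122.]]
eye [[609.  26. 122.]]
brush [[ 578. -254.   42.]]
[[-0.975 -0.     0.222]
 [-0.222  0.002 -0.975]
 [-0.    -1.    -0.002]]
```

View pics/crop1.png

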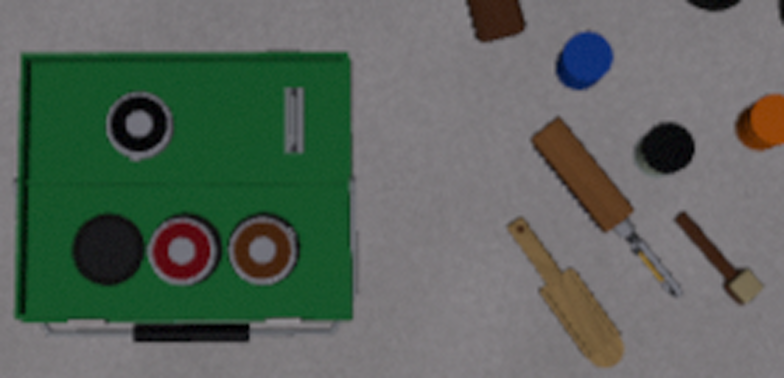

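Crop confirms it: the black-lidded tin is in the bay at (138,124), the empty flat pad is at (108,249), red and brown tins stand on pads, and the eye is at (293,120). The suede brush is the brown block at (582,172) with its metal hook at (655,265), and it points towards image lower right. I'm moving above the bay tin now.

```bash
python3 -m pendant '[[-0.312,-0.02,-0.33,0,0,0],[-0.312,-0.02,-0.33,0,0,0],[-0.312,-0.02,-0.33,0,0,0],[-0.312,-0.02,-0.33,0,0,0],[-0.312,-0.02,-0.33,0,0,0],[-0.312,-0.02,-0.33,0,0,0],[-0.312,-0.02,-0.33,0,0,0],[-0.312,-0.02,-0.33,0,0,0],[-0.312,-0.02,-0.33,0,0,0],[-0.312,-0.02,-0.33,0,0,0],[-0.312,-0.02,-0.33,0,0,0],[-0.312,-0.02,-0.33,0,0,0]]' 0
python3 -m pendant '[[-0.311,0,-0.327,0,6,0],[-0.311,0,-0.327,0,13,0],[-0.311,0,-0.327,0,13,0],[-0.311,0,-0.327,0,13,0],[-0.311,0,-0.327,0,13,0],[-0.311,0,-0.327,0,13,0],[-0.311,0,-0.327,0,13,0],[-0.311,0,-0.327,0,13,0],[-0.311,0,-0.327,0,13,0],[-0.311,0,-0.327,0,13,0],[-0.311,0,-0.327,0,13,0],[-0.311,0,-0.327,0,13,0]]'
cat >> h.py <<'E'
def delta(p,ang=None,s=None): # world target TCP and jaw (tool z) heading deg -> tool row
    s=s or robot.sense(); M=R.from_quat(s['tcp_rot']).as_matrix()
    t=M.T@(np.array(p)-s['tcp_pos']); a=np.degrees(np.arctan2(M[1,2],M[0,2]))
    print('tcp',np.round(s['tcp_pos'],1),'jaw',round(a,1),'tilt y',M[:,1].round(3),'-> row mm',t.round(1),'yturn',None if ang is None else round((a-ang+180)%360-180,1))
E
python3 - <<'E'
from h import *
s=robot.sense();print(s['time_s'],s['joint_pos']);i=robot.snapshot('wrist');cv2.imwrite('pics/w1.png',i)
import json;json.dump({k:np.array(v).tolist() for k,v in s.items()},open('w1.json','w'))
E
```

```text
time_s: 1.15
tcp_pos: [371.2, -212.0, 213.5]
tcp_rot: [-0.081, 0.704, -0.701, 0.082]
ft_force: [0.1, -0.2, -0.1]
grip_width: 85.2
time_s: 2.15
tcp_pos: [603.8, 175.0, 213.0]
tcp_rot: [0.001, 0.708, -0.706, 0.002]
ft_force: [-0.2, -0.5, 0.6]
grip_width: 85.6
2.15 [0.10310186 0.50998022 1.40551189 0.00282973 1.22183842 1.67140605]
```

View pics/w1.png

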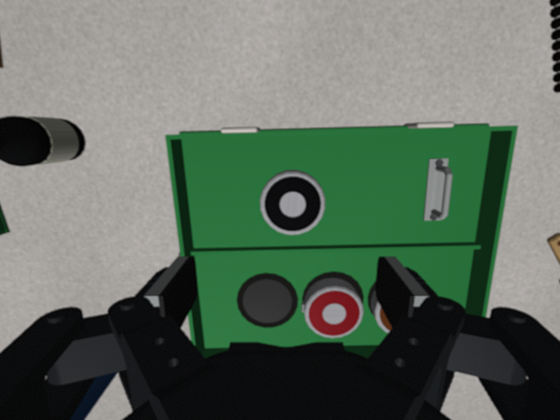

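The wrist view shows the black tin at (292,203), empty pad at (267,300), red lid at (334,313), divider along y≈247 px, eye at (441,190), and rim corners at (167,136) and (516,127).

```bash
python3 - <<'E'
from h import *
import json
s=json.load(open('w1.json'));C=cam('wrist',s);T=cam('top')
for n,p,z in[('tin',(292,203),122),('pad',(267,300),100),('red',(334,313),122),('cornL',(167,136),128),('cornR',(516,127),128),('eyebar',(446,189),125)]: print(n,px2w(C,p,z).round(1))
q=lambda x,y:np.array([150+x/2.8,150+y/2.8])-.3
for n,p,z in[('tin',(139,124),122),('pad',(108,249),100),('red',(183,250),122),('brown',(263,249),122),('TL',(22,54),128),('TR',(349,54),128),('BR',(351,319),128),('BL',(18,318),128),('eye',(293,120),125)]: print('top',n,px2w(T,q(*p),z).round(1))
E
```

```text
tin [[605.  170.2 122. ]]
pad [[489.7 196.7 100. ]]
red [[488.4 126.1 122. ]]
cornL [[665.5 278.4 128. ]]
cornR [[673.5 -19.9 128. ]]
eyebar [[619.2  30.5 125. ]]
top tin [[603.5 169.4 122. ]]
top pad [[489.2 196.7 100. ]]
top red [[488.4 124.7 122. ]]
top brown [[490.9  52.  122. ]]
top TL [[665.3 278.7 128. ]]
top TR [[672.2 -22.4 128. ]]
top BR [[429.1 -29.5 128. ]]
top BL [[423.8 269.9 128. ]]
top eye [[609.9  27.7 125. ]]
```

```bash
python3 -c "
from h import *;delta((604.2,169.8,97),-88.8)"
```

```text
tcp [602.3 172.9 212.7] jaw -89.9 tilt y [ 0.002  0.001 -1.   ] -> row mm [ -1.7 115.7   3.2] yturn -1.1
```

```bash
python3 -m pendant '[[-0.002,0.03,0.003,0,-1,0],[-0.002,0.06,0.003,0,-1,0],[-0.002,0.08,0.003,0,-1,0],[-0.002,0.1,0.003,0,-1,0],[-0.002,0.11,0.003,0,-1,0],[-0.002,0.116,0.003,0,-1,0],[-0.002,0.116,0.003,0,-1,0]]'
python3 -m pendant '[[0,0,0,0,0,0],[0,0,0,0,0,0],[0,0,0,0,0,0],[0,0,0,0,0,0],[0,0,0,0,0,0],[0,0,0,0,0,0]]' 140 30
python3 -c "
from h import *;delta((603.5,170.3,160));i=robot.snapshot('wrist');cv2.imwrite('pics/w2.png',i)"
```

```text
time_s: 2.78
tcp_pos: [601.4, 165.4, 96.4]
tcp_rot: [0.006, -0.707, 0.707, -0.004]
ft_force: [-0.1, -0.6, -0.3]
grip_width: 85.5
time_s: 3.28
tcp_pos: [602.6, 166.6, 97.9]
tcp_rot: [-0.005, 0.707, -0.707, 0.005]
ft_force: [-0.5, -0.0, -0.6]
grip_width: 38.6
tcp [602.6 166.6  97.9] jaw -89.2 tilt y [ 0.001  0.    -1.   ] -> row mm [ -1.  -62.   -3.7] yturn None
```

View pics/w2.png

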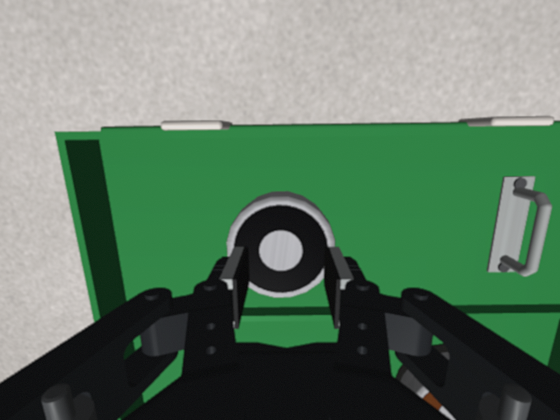

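```bash
python3 - <<'E'
from h import *
C=cam('wrist')
print(px2w(C,[(281,248)],122))
print(px2w(C,[(233,322),(345,322),(243,250),(333,250)],105),robot.sense()['grip_width'])
s=robot.sense();p=s['tcp_pos']
for z in (97,107,117): print(z,w2px(C,[[p[0],p[1]+19,z],[p[0],p[1]-19,z],[p[0]+11,p[1]+19,z]]).round(0).tolist())
E
```

```text
[[605.73681246 169.97930807 122.        ]]
[[545.47621884 201.58673192 105.        ]
 [546.57593598 127.0650356  105.        ]
 [597.08448633 193.74398405 105.        ]
 [597.90560991 137.92127862 105.        ]] 38.768793678107436
97 [[257.0, 237.0], [316.0, 238.0], [257.0, 221.0]]
107 [[256.0, 243.0], [318.0, 244.0], [256.0, 226.0]]
117 [[254.0, 250.0], [320.0, 250.0], [254.0, 231.0]]
```

The grip closed on nothing (38.6 mm). The picture shows the tin still at (281,248), with the finger ends overlying its lid, so the finger tips sit higher than the TCP reading suggests. I'll reopen, centre, and go down in small steps while watching the force.

```bash
python3 -m pendant '[[-0.002,0,-0.003,0,0,0],[-0.002,0,-0.003,0,0,0],[-0.002,0,-0.003,0,0,0],[-0.002,0,-0.003,0,0,0],[-0.002,0,-0.003,0,0,0]]' 0
python3 -m pendant '[[0,0.003,0,0,0,0],[0,0.006,0,0,0,0],[0,0.01,0,0,0,0],[0,0.01,0,0,0,0]]'; python3 -c "
from h import *
i=robot.snapshot('wrist');cv2.imwrite('pics/w3.png',i)
print(robot.sense()['ft_force'])"
```

```text
time_s: 3.75
tcp_pos: [604.3, 169.5, 97.3]
tcp_rot: [0.005, -0.707, 0.707, -0.005]
ft_force: [-0.3, -0.8, 0.1]
grip_width: 85.6
time_s: 4.08
tcp_pos: [603.5, 169.4, 86.3]
tcp_rot: [0.006, -0.707, 0.707, -0.004]
ft_force: [-0.3, -0.6, -0.3]
grip_width: 85.2
[ 0.34650188  0.12975416 -0.28916977]
```

View pics/w3.png

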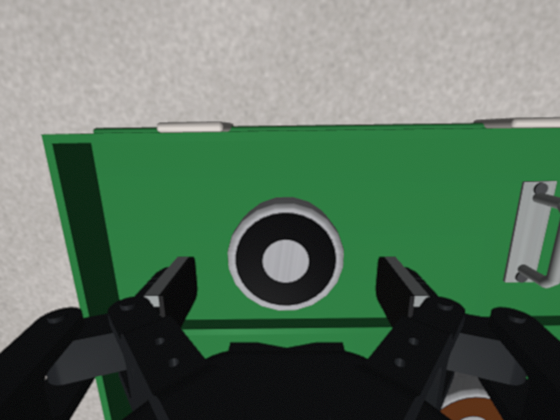

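The open finger tips ((190,258) and (380,258)) triangulate to about 55 mm behind the reported TCP, so I keep going down in guarded steps.

```bash
python3 -m pendant '[[0,0.005,0,0,0,0],[0,0.01,0,0,0,0],[0,0.01,0,0,0,0]]'|grep -E "pos|force"; python3 -m pendant '[[0,0.004,0,0,0,0],[0,0.008,0,0,0,0],[0,0.008,0,0,0,0]]' |grep -E "pos|force"; python3 -c "
from h import *
i=robot.snapshot('wrist');cv2.imwrite('pics/w4.png',i)
s=robot.sense();print(s['ft_force'],s['effort'],s['joint_pos'])"
```

```text
tcp_pos: [603.5, 169.4, 76.2]
ft_force: [-0.4, -0.3, -0.3]
tcp_pos: [603.7, 169.4, 68.4]
ft_force: [-0.4, -0.3, 0.5]
[-0.45448806 -0.37733069  0.49316901] [-2.51998549e-02 -4.67554593e+01 -1.36995238e+01 -1.05192852e-03
 -1.74502475e-02  2.77913564e-06] [9.56525478e-02 6.85673420e-01 1.52707556e+00 3.40695324e-05
 9.30057884e-01 1.65213609e+00]
```

```bash
python3 -m pendant '[[0,0.004,0,0,0,0],[0,0.008,0,0,0,0],[0,0.008,0,0,0,0]]'|grep -E "pos|force"; python3 -m pendant '[[0,0.004,0,0,0,0],[0,0.007,0,0,0,0],[0,0.007,0,0,0,0]]' |grep -E "pos|force"; python3 -m pendant '[[0,0,0,0,0,0],[0,0,0,0,0,0],[0,0,0,0,0,0],[0,0,0,0,0,0],[0,0,0,0,0,0]]' 100 20; python3 -c "
from h import *
i=robot.snapshot('wrist');cv2.imwrite('pics/w5.png',i[180:,60:500])"
```

```text
tcp_pos: [603.7, 169.4, 60.6]
ft_force: [-0.1, -0.4, -0.4]
tcp_pos: [603.8, 169.4, 53.6]
ft_force: [-0.6, 1.0, -1.7]
time_s: 5.6
tcp_pos: [606.0, 169.8, 56.8]
tcp_rot: [-0.004, 0.707, -0.707, 0.007]
ft_force: [-0.9, 0.2, 9.4]
grip_width: 61.0
```

View pics/w5.png

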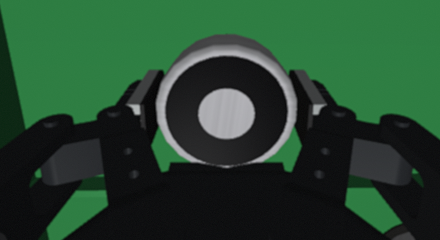

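Gripped: width 61 mm, tin centred between the fingers at (226,113) in the crop, with light floor contact (9 N). I'll lift, then turn the jaws along the caddy's x.

```bash
python3 -m pendant '[[0,-0.01,0,0,0,0],[0,-0.025,0,0,0,0],[0,-0.045,0,0,0,0],[0,-0.055,0,0,0,0],[0,-0.055,0,0,0,0]]' - 30
python3 - <<'E'
from h import *
s=robot.sense();C=cam('wrist',s);cv2.imwrite('pics/w6.png',robot.snapshot('wrist'))
z=s['tcp_pos'][2]+(122-56)
t=px2w(C,[(286,293)],z)[0]; print('tin in tool',tool(t-s['tcp_pos'],s).round(1))
delta((489.5,196.7,s['tcp_pos'][2]),1.2,s)
E
```

```text
time_s: 6.07
tcp_pos: [606.5, 169.8, 112.4]
tcp_rot: [-0.003, 0.707, -0.707, 0.007]
ft_force: [-0.1, -0.4, -0.3]
grip_width: 61.0
tin in tool [  0.2 -66.   -0.5]
tcp [606.5 169.8 112.4] jaw -89.2 tilt y [ 0.006  0.001 -1.   ] -> row mm [116.6  -0.7 -28.6] yturn -90.4
```

```bash
python3 -m pendant '[[0.01,-0.005,-0.002,0,-5,0],[0.025,-0.005,-0.005,0,-12,0],[0.04,-0.005,-0.01,0,-19,0],[0.055,-0.005,-0.014,0,-26,0],[0.07,-0.005,-0.017,0,-33,0],[0.085,-0.005,-0.02,0,-40,0],[0.098,-0.005,-0.023,0,-47,0],[0.108,-0.005,-0.026,0,-54,0],[0.114,-0.005,-0.027,0,-61,0],[0.117,-0.005,-0.028,0,-68,0],[0.117,-0.005,-0.028,0,-75,0],[0.117,-0.005,-0.028,0,-82,0]]'
python3 -m pendant '[[0,0,0,0,-6,0],[0,0,0,0,-8,0],[0,0,0,0,-8,0],[0,0,0,0,-8,0]]'
python3 - <<'E'
from h import *
s=robot.sense();delta((489.5,196.7,57),1.2,s);C=cam('wrist',s);cv2.imwrite('pics/w7.png',robot.snapshot('wrist'))
print(robot.sense()['joint_pos'])
E
```

```text
time_s: 7.12
tcp_pos: [485.6, 195.8, 113.3]
tcp_rot: [-0.47, 0.529, -0.528, 0.469]
ft_force: [-0.2, 0.3, -0.8]
grip_width: 61.0
time_s: 7.45
tcp_pos: [486.2, 195.7, 113.6]
tcp_rot: [0.504, -0.497, 0.496, -0.503]
ft_force: [-0.4, -0.2, -0.5]
grip_width: 61.0
tcp [486.2 195.7 113.6] jaw 0.8 tilt y [-0.002 -0.    -1.   ] -> row mm [-1.  56.6  3.4] yturn -0.4
[1.69257143e-01 5.08835418e-01 1.76089508e+00 3.51000079e-05
 8.73409394e-01 1.55939102e-01]
```

View pics/w7.png

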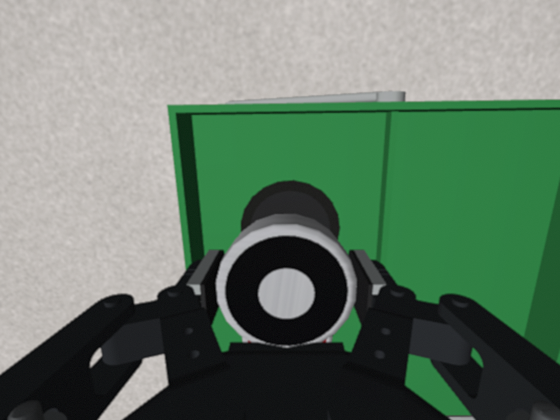

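The tin hangs with its lid centre at (286,293). The pad edge shows behind it: top at (290,181), sides at columns 242 and 338.

```bash
python3 - <<'E'
from h import *
s=robot.sense();C=cam('wrist',s)
p=px2w(C,[(290,181),(242,225),(338,225)],100);print(p.round(1))
c=np.array([(p[1,0]+p[2,0])/2,p[0,1]-34]);print('pad',c)
print('tin',px2w(C,[(286,293)],s['tcp_pos'][2]+66))
E
```

```text
[[489.3 230.1 100. ]
 [457.2 199.5 100. ]
 [522.4 200.4 100. ]]
pad [489.78966642 196.1227574 ]
tin [[487.32913962 195.29282113 179.74071218]]
```

```bash
python3 -m pendant '[[-0.001,0.015,0.003,0,0,0],[-0.001,0.032,0.003,0,0,0],[-0.001,0.042,0.003,0,0,0],[-0.001,0.048,0.003,0,0,0],[-0.001,0.052,0.003,0,0,0],[-0.001,0.055,0.003,0,0,0],[-0.001,0.055,0.003,0,0,0]]'
python3 -m pendant '[[0,0,0,0,0,0],[0,0,0,0,0,0],[0,0,0,0,0,0],[0,0,0,0,0,0]]' 45
python3 -m pendant '[[0,-0.01,0,0,0,0],[0,-0.025,0,0,0,0],[0,-0.05,0,0,0,0],[0,-0.09,0,0,0,0],[0,-0.12,0,0,0,0],[0,-0.13,0,0,0,0],[0,-0.13,0,0,0,0]]'
python3 - <<'E'
from h import *
s=robot.sense();cv2.imwrite('pics/w8.png',robot.snapshot('wrist'))
t=robot.snapshot('top');cv2.imwrite('pics/t8.png',cv2.resize(t[150:285,150:430],None,fx=2.8,fy=2.8,interpolation=cv2.INTER_CUBIC))
w=cv2.imread('pics/w8.png');np.save('w8.npy',np.r_[s['tcp_pos'],s['tcp_rot']])
cv2.imwrite('pics/v8.png',w[:330])
E
```

```text
time_s: 8.08
tcp_pos: [489.8, 196.8, 59.1]
tcp_rot: [0.504, -0.497, 0.496, -0.503]
ft_force: [-0.1, 0.5, 0.2]
grip_width: 61.0
time_s: 8.42
tcp_pos: [490.3, 197.0, 60.0]
tcp_rot: [-0.503, 0.496, -0.497, 0.504]
ft_force: [-0.6, 0.4, -0.4]
grip_width: 70.5
time_s: 9.0
tcp_pos: [492.3, 197.4, 193.3]
tcp_rot: [-0.501, 0.495, -0.498, 0.506]
ft_force: [0.4, -1.0, -1.0]
grip_width: 70.6
```

View pics/v8.png

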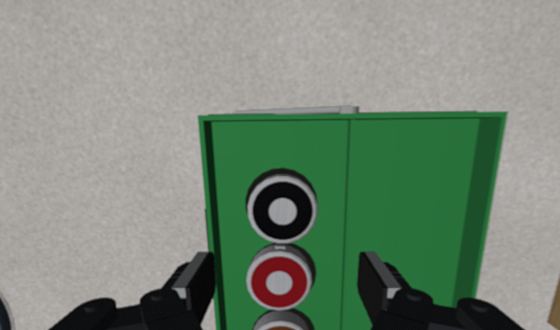

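The black tin is on its pad at (283,211), next to red at (280,282). I'll check the positions numerically and measure the brush by colour segmentation.

```bash
python3 - <<'E'
from h import *
d=np.load('w8.npy');C=cam('wrist',{'tcp_pos':d[:3],'tcp_rot':d[3:]})
print(px2w(C,[(283,211),(280,282)],122).round(1))
T=cam('top')
q=lambda x,y:np.array([150+x/2.8,150+y/2.8])-.3
# brush block top corners in crop1 : top face z=42, hook spine z~ 49
for n,p,z in[('c1',(532,137),42),('c2',(558,117),42),('c3',(633,206),42),('c4',(611,229),42),('hookend',(678,292),30),('jar',(668,146),60),('horn tip',(517,225),8),('horn end',(603,362),5),('dauber',(680,217),8),('dauberhead',(743,288),25)]: print(n,px2w(T,q(*p),z).round(1))
E
```

```text
[[491.1 195.8 122. ]
 [489.1 127.4 122. ]]
c1 [[ 611.3 -203.5   42. ]]
c2 [[ 631.7 -229.    42. ]]
c3 [[ 545.4 -302.5   42. ]]
c4 [[ 522.5 -281.    42. ]]
hookend [[ 463.2 -348.8   30. ]]
jar [[ 602.7 -332.9   60. ]]
horn tip [[ 527.2 -193.6    8. ]]
horn end [[ 393.5 -280.     5. ]]
dauber [[ 538.8 -356.7    8. ]]
dauberhead [[ 468.6 -413.9   25. ]]
```

Black tin at (491.1,195.8) against pad (489.8,196.1): good. Brush centre is about (578,-254), heading about -140°, and the jar is about 77 mm to one side of the grip point, so I'll approach with the jaws part-open (56 mm).

```bash
python3 -m pendant '[[0.04,0,0.005,0,4,0],[0.08,0,0.01,0,11,0],[0.12,0,0.015,0,18,0],[0.16,0,0.021,0,25,0],[0.2,0.01,0.026,0,32,0],[0.24,0.02,0.032,0,39,0],[0.28,0.03,0.037,0,46,0],[0.32,0.04,0.042,0,51,0],[0.36,0.05,0.048,0,51,0],[0.4,0.06,0.053,0,51,0],[0.44,0.06,0.058,0,51,0],[0.47,0.06,0.062,0,51,0]]' 88
python3 -m pendant '[[0,0,0,0,0,0],[0,0,0,0,0,0]]' 
python3 - <<'E'
from h import *
s=robot.sense();cv2.imwrite('pics/w9.png',robot.snapshot('wrist'));delta((554.7,-273.3,-22),-50,s)
np.save('w9.npy',np.r_[s['tcp_pos'],s['tcp_rot']])
E
```

```text
time_s: 10.1
tcp_pos: [556.7, -274.5, 125.6]
tcp_rot: [-0.241, 0.667, -0.663, 0.239]
ft_force: [1.5, 0.4, -0.3]
grip_width: 55.7
time_s: 10.27
tcp_pos: [557.1, -273.2, 126.5]
tcp_rot: [-0.241, 0.667, -0.664, 0.239]
ft_force: [-0.3, 0.6, -1.1]
grip_width: 56.0
tcp [ 557.1 -273.2  126.5] jaw -50.4 tilt y [-0.004  0.003 -1.   ] -> row mm [  1.7 148.5  -0.7] yturn -0.4
```

View pics/w9.png

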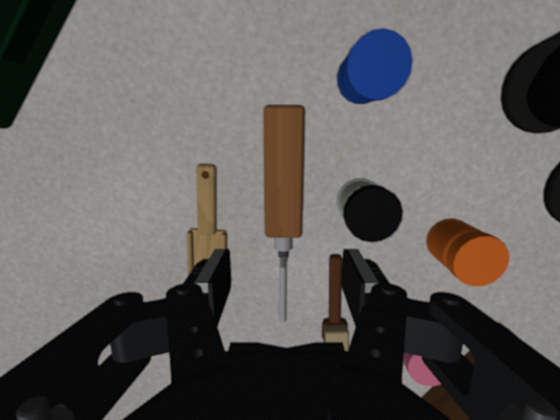

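Wrist view: brush block spans (264–304, 106–236), upright in the picture. The hook runs to (283,320), jar at (372,212), horn tip at (206,175), and dauber handle at (335,260).

```bash
python3 - <<'E'
from h import *
d=np.load('w9.npy');s={'tcp_pos':d[:3],'tcp_rot':d[3:]};C=cam('wrist',s)
a,b=px2w(C,[(284,106),(283.5,236)],42);h=px2w(C,[(283,320)],25)[0];j=px2w(C,[(372,212)],60)[0]
print(a,b,np.linalg.norm(b-a),(a+b)/2,np.degrees(np.arctan2(*(b-a)[[1,0]])),h,np.linalg.norm(h-(a+b)/2))
m=(a+b)/2;u=(b-a)/np.linalg.norm(b-a);g=m+30*u;print('grip',g)
M=R.from_quat(s['tcp_rot']).as_matrix();print('jar/dauber rel',M.T@(j-g),M.T@(px2w(C,[(335,255),(206,165),(190,232)],10)-g).T)
delta((g[0],g[1],-22),np.degrees(np.arctan2(u[1],u[0]))+90,s)
E
```

```text
[ 622.04468642 -216.74292966   42.        ] [ 532.82728973 -289.76541514   42.        ] 115.29105453712053 [ 577.43598807 -253.2541724    42.        ] -140.7004259439358 [ 453.0801471  -354.52300739   25.        ] 161.2722918683855
grip [ 554.22064052 -272.25542599   42.        ]
jar/dauber rel [ -0.80556036 -18.36165449  75.54883022] [[ 60.76124182 -34.8507115   35.07948347]
 [ 31.80082539  32.33200939  32.50567396]
 [ 54.53578318 -76.77467338 -98.50298377]]
tcp [ 557.1 -273.2  126.5] jaw -50.4 tilt y [-0.004  0.003 -1.   ] -> row mm [  1.4 148.5  -1.8] yturn 0.3
```

```bash
python3 -m pendant '[[0.001,0.03,-0.002,0,0,0],[0.001,0.065,-0.002,0,0,0],[0.001,0.1,-0.002,0,0,0],[0.001,0.12,-0.002,0,0,0],[0.001,0.132,-0.002,0,0,0],[0.001,0.14,-0.002,0,0,0],[0.001,0.14,-0.002,0,0,0]]'
python3 -m pendant '[[0,0.004,0,0,0,0],[0,0.008,0,0,0,0],[0,0.008,0,0,0,0]]'
python3 -m pendant '[[0,0,0,0,0,0],[0,0,0,0,0,0],[0,0,0,0,0,0],[0,0,0,0,0,0],[0,0,0,0,0,0]]' 200 70
python3 -c "
from h import *
cv2.imwrite('pics/w10.png',robot.snapshot('wrist'))"
```

```text
time_s: 10.9
tcp_pos: [555.6, -269.5, -12.1]
tcp_rot: [-0.242, 0.666, -0.664, 0.241]
ft_force: [-1.5, -0.4, 0.1]
grip_width: 56.0
time_s: 11.15
tcp_pos: [557.1, -271.5, -18.0]
tcp_rot: [0.241, -0.664, 0.665, -0.241]
ft_force: [-0.9, -0.2, 1.0]
grip_width: 55.7
time_s: 11.57
tcp_pos: [557.4, -271.9, -17.4]
tcp_rot: [0.24, -0.664, 0.665, -0.241]
ft_force: [0.0, -0.3, 6.3]
grip_width: 34.5
```

Gripped the brush (34.5 mm). Now lifting straight up and checking its pose in the grip numerically.

```bash
python3 -m pendant '[[0,-0.01,0,0,0,0],[0,-0.03,0,0,0,0],[0,-0.06,0,0,0,0],[0,-0.09,0,0,0,0],[0,-0.12,0,0,0,0],[0,-0.15,0,0,0,0],[0,-0.175,0,0,0,0],[0,-0.19,0,0,0,0],[0,-0.195,0,0,0,0],[0,-0.195,0,0,0,0]]'
python3 - <<'E'
from h import *
def seg(i):
    h=cv2.cvtColor(i,cv2.COLOR_BGR2HSV);m=cv2.inRange(h,(3,90,50),(20,255,255));m[345:]=0
    n,l,st,c=cv2.connectedComponentsWithStats(m);k=max(range(1,n),key=lambda k:st[k,4]*(abs(c[k,0]-285)<60));return st[k]
s=robot.sense();w=robot.snapshot('wrist');cv2.imwrite('pics/w11.png',w)
print('before lift',seg(cv2.imread('pics/w10.png')),'after',seg(w))
C=cam('wrist',s);M=R.from_quat(s['tcp_rot']).as_matrix()
x,y,W,H,_=seg(w)
for zt in (17.4,): print(M.T@(px2w(C,[(x+W/2,y),(x,y+5),(x+W,y+5)],s['tcp_pos'][2]+zt+42)-s['tcp_pos']).T)
delta((609.6,117,175),1.2,s)
E
```

```text
time_s: 12.45
tcp_pos: [557.1, -271.6, 178.0]
tcp_rot: [0.24, -0.664, 0.666, -0.241]
ft_force: [0.4, -0.0, -1.5]
grip_width: 34.9
before lift [  242    79    91   266 21468] after [  242    79    92   266 21504]
[[-85.47660298 -83.73516954 -83.75138768]
 [-59.33666611 -59.3859728  -59.2897914 ]
 [  0.85380576 -16.36653368  18.09206121]]
tcp [ 557.1 -271.6  178. ] jaw -50.2 tilt y [ 0.002 -0.002 -1.   ] -> row mm [-289.2    2.5 -264.9] yturn -51.4
```

```bash
python3 -m pendant '[[-0.01,0,-0.01,0,-3,0],[-0.035,0,-0.032,0,-8,0],[-0.062,0,-0.057,0,-14,0],[-0.09,0,-0.083,0,-20,0],[-0.118,0,-0.109,0,-26,0],[-0.146,0,-0.134,0,-32,0],[-0.174,0,-0.16,0,-38,0],[-0.202,0,-0.186,0,-44,0],[-0.23,0,-0.211,0,-49,0],[-0.256,0,-0.235,0,-51,0],[-0.276,0,-0.254,0,-51.4,0],[-0.287,0,-0.264,0,-51.4,0]]'
python3 -m pendant '[[-0.002,0,0,0,0,0],[-0.003,0,0,0,0,0],[-0.003,0,0,0,0,0],[-0.003,0,0,0,0,0]]'
python3 - <<'E'
from h import *
s=robot.sense();delta((609.5,119.5,140),1.2,s)
t=robot.snapshot('top');cv2.imwrite('pics/t12.png',t)
c=robot.snapshot('scene');cv2.imwrite('pics/s12.png',c)
a=cv2.resize(t[160:280,150:285],None,fx=4.4,fy=4.4,interpolation=cv2.INTER_CUBIC)[:528]
b=cv2.resize(c[170:270,265:380],None,fx=4,fy=4,interpolation=cv2.INTER_CUBIC)
print(a.shape,b.shape)
o=np.zeros((528,794,3),np.uint8);o[:,:396]=cv2.resize(a,(396,352))[0:0].sum() if 0 else 0
a=cv2.resize(a,(396,352));b=cv2.resize(b,(396,344));o[:352,:396]=a;o[:344,398:]=b
cv2.imwrite('pics/v12.png',o[:352])
E
```

```text
time_s: 13.5
tcp_pos: [606.2, 118.8, 174.1]
tcp_rot: [0.507, -0.495, 0.492, -0.505]
ft_force: [-0.4, -0.2, -0.9]
grip_width: 34.6
time_s: 13.83
tcp_pos: [607.7, 116.5, 176.0]
tcp_rot: [0.505, -0.495, 0.495, -0.504]
ft_force: [-0.3, 0.2, -2.0]
grip_width: 34.8
tcp [607.7 116.5 176. ] jaw 1.1 tilt y [-0.001 -0.001 -1.   ] -> row mm [-3.  35.9  1.9] yturn -0.1
(528, 594, 3) (400, 460, 3)
```

View pics/v12.png

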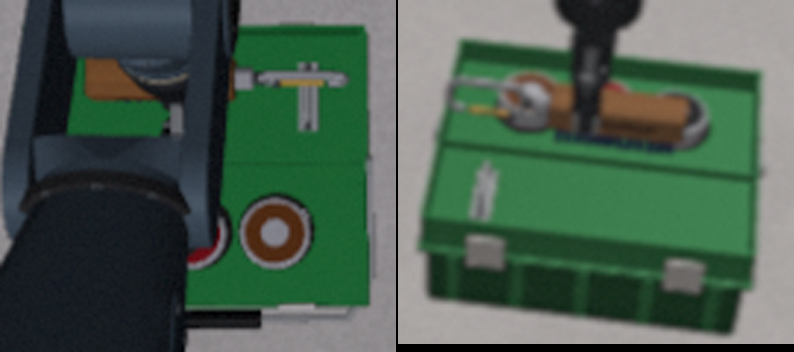

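The pictures show the brush level in the grip with the hook, gate at (297,82), pointing the right way in line with the eye at (308,97) (left crop). I'll put numbers to it.

```bash
python3 - <<'E'
from h import *
T=cam('top');f=135/396
q=lambda x,y:(150+x*f-.3,160+y*f-.3)
print('hook tip',px2w(T,q(348,79),222)); print('hook base',px2w(T,q(255,79),222)); print('block back',px2w(T,q(86,78),233))
print('eye ctr @122',px2w(T,q(308,97),122),'ends',px2w(T,[q(308,64),q(308,130)],110))
# expected image of bar & plate
S=cam('scene')
for ex,ey in((611.5,26),): print('eye in top',(w2px(T,[[ex-19,ey,122.5],[ex+19,ey,122.5]])-[150,160])/f,'scene crop',((w2px(S,[[ex-19,ey,122.5],[ex+19,ey,122.5],[ex,ey,100]])-[265,170])*396/115+[398,0]))
E
```

```text
hook tip [[609.62987024  -9.25233986 222.        ]]
hook base [[607.94202637  66.0586624  222.        ]]
block back [[603.86564178 200.52361138 233.        ]]
eye ctr @122 [[609.81540042  26.91093713 122.        ]] ends [[641.42718232  28.19973684 110.        ]
 [582.13320897  26.62314814 110.        ]]
eye in top [[307.61193579 115.54272586]
 [308.75681508  72.86007316]] scene crop [[484.80030821 160.81482521]
 [478.03378463 190.19482995]
 [480.90500093 191.91707737]]
```

```bash
python3 -m pendant '[[-0.0035,0.01,0.002,0,0,0],[-0.0035,0.03,0.002,0,0,0],[-0.0035,0.05,0.002,0,0,0],[-0.0035,0.062,0.002,0,0,0],[-0.0035,0.07,0.002,0,0,0],[-0.0035,0.07,0.002,0,0,0],[-0.0035,0.07,0.002,0,0,0]]' | grep -E "pos|force"
python3 -m pendant '[[0,0.003,0,0,0,0],[0,0.006,0,0,0,0],[0,0.01,0,0,0,0],[0,0.01,0,0,0,0]]' | grep -E "pos|force|rot"
```

```text
tcp_pos: [609.9, 121.7, 106.1]
ft_force: [-0.2, -0.3, -1.5]
tcp_pos: [610.1, 121.8, 96.4]
tcp_rot: [-0.505, 0.494, -0.495, 0.506]
ft_force: [-0.1, 0.1, -0.1]
```

```bash
for k in 1 2; do python3 -m pendant '[[0,0.002,0,0,0,0],[0,0.004,0,0,0,0],[0,0.005,0,0,0,0],[0,0.005,0,0,0,0]]' | grep -E "pos|force|rot"; done
```

```text
tcp_pos: [610.1, 121.7, 91.4]
tcp_rot: [-0.505, 0.494, -0.495, 0.505]
ft_force: [-0.1, -0.0, 0.7]
tcp_pos: [609.8, 121.8, 86.2]
tcp_rot: [0.505, -0.495, 0.495, -0.505]
ft_force: [1.0, 0.0, 0.3]
```

```bash
python3 -m pendant '[[0,0.001,0,0,0,0],[0,0.002,0,0,0,0],[0,0.003,0,0,0,0],[0,0.003,0,0,0,0]]' | grep -E "pos|force|rot"; python3 -m pendant '[[-0.002,0,0,0,0,0],[-0.004,0,0,0,0,0],[-0.006,0,0,0,0,0],[-0.008,0,0,0,0,0],[-0.01,0,0,0,0,0],[-0.012,0,0,0,0,0],[-0.014,0,0,0,0,0],[-0.016,0,0,0,0,0],[-0.016,0,0,0,0,0]]' | grep -E "pos|force|rot"
python3 - <<'E'
from h import *
t=robot.snapshot('top');cv2.imwrite('pics/t14.png',t)
c=robot.snapshot('scene');cv2.imwrite('pics/s14.png',c)
print(robot.sense()['ft_force'],robot.sense()['time_s'])
E
```

```text
tcp_pos: [609.8, 121.9, 83.2]
tcp_rot: [-0.505, 0.495, -0.495, 0.505]
ft_force: [-0.1, -0.7, 2.4]
tcp_pos: [609.1, 138.3, 83.0]
tcp_rot: [0.506, -0.495, 0.494, -0.505]
ft_force: [0.1, -0.4, -1.1]
[ 0.22856584  0.22029421 -1.1301648 ] 16.7
```

The push force dropped from +2.4 N to the brush's bare weight during the draw, which is consistent with the gate snapping shut. A small lift test will show whether the bar is really caught.

```bash
for k in 1 2; do python3 -m pendant '[[0,-0.002,0,0,0,0],[0,-0.003,0,0,0,0],[0,-0.003,0,0,0,0]]' | grep -E "pos|force"; done; python3 -m pendant '[[0,-0.001,0,0,0,0],[0,-0.002,0,0,0,0],[0,-0.002,0,0,0,0]]' | grep -E "pos|force"
```

```text
tcp_pos: [609.8, 137.7, 86.8]
ft_force: [0.1, -0.3, -1.4]
tcp_pos: [609.3, 137.6, 88.9]
ft_force: [1.3, -1.0, -6.2]
tcp_pos: [609.2, 137.6, 90.8]
ft_force: [2.3, -2.3, -9.7]
```

Caught: the bar holds the hook down with about 8 N. Lowering back to the floor and releasing.

```bash
python3 -m pendant '[[0,0.003,0,0,0,0],[0,0.006,0,0,0,0],[0,0.008,0,0,0,0],[0,0.009,0,0,0,0],[0,0.009,0,0,0,0]]' | grep -E "pos|force|rot"
python3 -m pendant '[[0,0,0,0,0,0],[0,0,0,0,0,0],[0,0,0,0,0,0],[0,0,0,0,0,0],[0,0,0,0,0,0]]' 90 
python3 -m pendant '[[0,-0.01,0,0,0,0],[0,-0.025,0,0,0,0],[0,-0.05,0,0,0,0],[0,-0.085,0,0,0,0],[0,-0.12,0,0,0,0],[0,-0.155,0,0,0,0],[0,-0.19,0,0,0,0],[0,-0.2,0,0,0,0]]'
python3 -m pendant '[[0.04,-0.01,0,0,0,0],[0.08,-0.02,0,0,0,0],[0.12,-0.02,0,0,0,0],[0.16,-0.02,0,0,0,0],[0.2,-0.02,0,0,0,0],[0.24,-0.02,0,0,0,0],[0.28,-0.02,0,0,0,0],[0.32,-0.02,0,0,0,0],[0.36,-0.02,0,0,0,0],[0.38,-0.02,0,0,0,0],[0.39,-0.02,0,0,0,0],[0.39,-0.02,0,0,0,0]]'
python3 - <<'E'
from h import *
t=robot.snapshot('top');cv2.imwrite('pics/t15.png',t)
c=robot.snapshot('scene');cv2.imwrite('pics/s15.png',c)
a=cv2.resize(t[160:280,150:285],(396,352),interpolation=cv2.INTER_CUBIC)
b=cv2.resize(c[175:265,270:375],(396,340),interpolation=cv2.INTER_CUBIC)
o=np.zeros((352,794,3),np.uint8);o[:,:396]=a;o[:340,398:]=b
cv2.imwrite('pics/v15.png',o)
E
```

```text
tcp_pos: [609.8, 138.0, 83.0]
tcp_rot: [-0.505, 0.494, -0.495, 0.506]
ft_force: [-0.3, -0.1, -1.7]
time_s: 18.28
tcp_pos: [609.6, 137.8, 82.6]
tcp_rot: [-0.505, 0.495, -0.495, 0.505]
ft_force: [-0.4, 0.7, 0.9]
grip_width: 55.1
time_s: 18.95
tcp_pos: [612.7, 138.1, 290.0]
tcp_rot: [-0.502, 0.492, -0.498, 0.509]
ft_force: [-0.3, -0.5, 1.3]
grip_width: 55.5
time_s: 19.95
tcp_pos: [617.3, -254.3, 301.9]
tcp_rot: [0.505, -0.496, 0.495, -0.504]
ft_force: [-0.5, 0.7, -0.1]
grip_width: 54.8
```

View pics/v15.png

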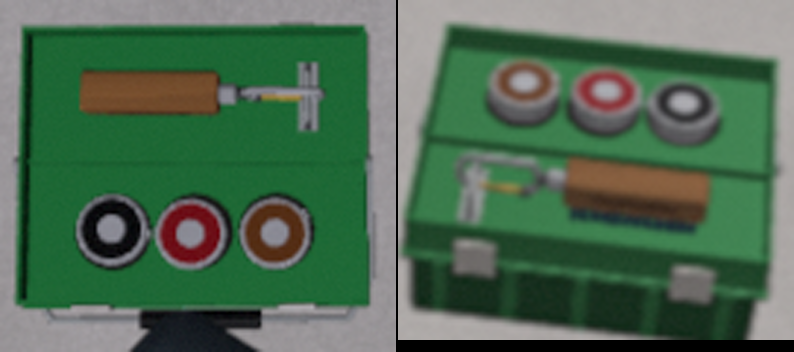

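The brush stands level on its bristles, hook through the eye with the gate straight. Black (112,230), red (191,233) and brown (275,232) stand in a row. One numeric check of the tins, then I hand in.

```bash
python3 - <<'E'
from h import *
T=cam('top')
for f in('top0','t15'):
    i=cv2.resize(cv2.imread(f'pics/{f}.png')[215:262,170:262],None,fx=8,fy=8,interpolation=cv2.INTER_CUBIC)
    b,g,r=[x.astype(int) for x in cv2.split(i)]
    m=((g-np.maximum(r,b))<12).astype(np.uint8)*255  # not green: tin/pad
    w=((np.minimum(np.minimum(b,g),r)>95)).astype(np.uint8)*255
    c=cv2.HoughCircles(cv2.cvtColor(i,cv2.COLOR_BGR2GRAY),cv2.HOUGH_GRADIENT,1,150,param1=80,param2=25,minRadius=85,maxRadius=110)
    if c is not None:
        for x,y,rr in sorted(c[0].tolist()): print(f,px2w(T,(170+x/8-.44,215+y/8-.44),122).round(1),round(rr))
E
```

```text
t15 [[486.2 195.7 122. ]] 87
t15 [[486.1 126.7 122. ]] 102
t15 [[490.2  54.2 122. ]] 92
```

```bash
python3 -c "
from bench import robot
print(robot.sense()['time_s'],robot.sign_off())"
```

```text
the job is handed in; nothing more can be done
20.05 None
```

The job is handed in at 20 s of the 54 s allowed. I moved the black tin from the bay to the empty pad, then stood the suede brush in the bay and clipped its hook onto the eye.

**Checks that passed**
- **Tins:** the three tins measured within about 4 mm of their estimated pad centres, against the 10 mm limit. The picture shows them flat in a row.
- **Hook:** pressing the gate onto the bar gave a few newtons, which vanished as I drew the brush back 16 mm. A lift test then held the hook down with about 8 N, so the bar is inside it. I lowered the brush back to the floor, let go and moved away.
- **Final picture:** the brush is level on its bristles, and the gate looks straight.

**Failed or disagreed**
- **First tin grasp:** it closed on nothing. The finger tips proved to sit about 43 mm behind the reported TCP at the tin's width, and I used that offset from then on. Nothing was disturbed.
- **Camera estimates:** the two cameras disagreed by 1–3 mm on most points. One wrist-camera estimate of the eye was off by about 8 mm, so I set it aside.
- **Not measured:** the gate angle was inferred from the forces and the picture. I did not measure the other objects on the bench afterwards, but no contact showed while I worked near them.

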